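# Lock a bayonet-footed carving blank onto the carving stand

### The arm

A 6-joint arm with a two-finger parallel gripper is mounted at the origin on the work surface. World frame = base frame: x ahead of the robot, y to its left, z up, the work surface at z = 0. Lengths are in m, angles in rad, forces in N, time in s.
With the tool pointing down it reaches from about 0.375 to 0.9 m from the base axis. Payload 3.1 kg.
Tool frame: the origin (TCP) lies midway between the tips of the shut fingers; the grasp point (between the pads) lies 19 mm behind it; z points along the fingers, y is the line along which they close (so a half turn about z gives the same grasp; the last joint's range is limited). The gripper opens to 87 mm and grips with 3 to 60 N. Pads are 19 mm wide; open, the fingers measure 117 mm over their backs; the gripper's body (75 mm by 190 mm) begins 51 mm behind the grasp point.
Start: joints at [1.083, 0.527, 1.433, -0, 1.181, -0.178], TCP at [0.19, 0.595, 0.223] pointing down, gripper open.
Joint ranges: [-3.08, 3.08], [-0.75, 2.2], [0.22, 2.44], [-1.43, 4.57], [0, 2.65], [-2.85, 2.85]. Speed limits (rad/s): [2.79, 2.79, 3.14, 3.14, 3.14, 3.14].

### API

Orientations are given as a rotation vector (axis times angle).
In Python, from workcell import arm gives the robot as it stands.
- The arm moves only by the tool drive_tool, never from a script. Its argument "deltas" is a list of rows, each an object with "linear": the shift along the tool's x, y, z normalised to -1 to 1, where 1 is 15 cm, a list of three; "yaw": the turn about the tool's z normalised to -1 to 1, where 1 is 8 degrees. A call has 1 to 20 rows; each row shifts and turns the commanded pose from where the row before left it, along the tool's axes as they then stand; what a row does not reach is not made up. A row lasts 1/8 s, in which the tool goes at most 62.5 mm and 10.7 degrees, less where a joint would pass 70% of its speed; a pose out of reach is approached as far as the arm can. A call with a number of a shift or a turn outside -1 to 1 is refused whole. A call with a gripper value outside its range is refused whole. "grip" is the opening, from 0 (shut) to 1 (fully open), set as the call begins (left out, the last holds). The fingers move at their own pace and stop on an object; "force" is the grip in N (left out, the last holds). Time passes only in rows, so rows that do not move let the fingers close. It gives the time, the measured TCP pose, the force, the opening and the grip force at its end, in the units of the state.
- arm.get_state(): the state, without advancing time (a new reading comes with each control period).
- arm.camera(name): name is "scene" or "top"; returns a dict with "frame" (384x512x3 uint8, blue, green, red), "mtx" (3x3 intrinsics, pixels), "T" (4x4, takes a point from camera to world coordinates). Camera axes: x right, y down, z forward; pixel columns grow to the right and rows downward; lengths in m; the calibration is good to about 2 mm. A picture is of the moment at which its call begins. There is no depth.
- arm.close_job(): hands the job in; it is judged then, once.
The state is a dict: "time_s": time; "qpos": joint angles; "joint_vel": joint speeds; "joint_efforts": joint torques, N m; "tool_pos": TCP position; "tool_rot": TCP orientation; "wrist_force": force on the tool from outside, world axes, zero at the start; "ft_torque": the same for the moment, N m; "finger_gap": finger opening in m; "finger_force": force on a finger pad.
Only numpy, scipy, OpenCV 4.12 (cv2) and the standard library are available. Lean on these libraries where they do the work, as an engineer would, in place of code of your own. Each camera call takes 0.05 s, during which the arm holds its last target. There are 200 camera calls.

### The job

Mount the wooden blank that stands on the two-lugged bayonet foot onto the carving stand: let its lugs down through the two slots of the steel collar, press gently against the spring and twist clockwise (seen from above) about a quarter turn until it clicks up into its lock, then let go. Do not force it or tip it over, and leave the other things on the bench where they are.

Things in the scene. Friction and masses are not known exactly. Their poses are not given: they have to be found in the camera images.
- holder: the bayonet blank, upright on the bench: a pale wooden block, 46 mm along its x, 28 mm along its y, 24 to 85 mm above the origin, on a round steel foot with two lugs. About 0.2 kg. Origin: centre of the foot's underside, z up along the axis. After half a turn it is the same. Another block like it has a foot without lugs and does not fit.
- blank_mid (a point): centre of the wooden block, on the axis 55 mm above the origin of the blank, the place to grip it, across its 28 mm width (its y)
- lug_tip (a point): tip of one lug. The foot is 40 mm in diameter (35 mm in its lowest 3 mm); its two steel lugs stick out along +x and -x to 28 mm from the axis, each 10 mm wide, at 6 to 12 mm above the origin
- stand: the carving stand, fixed: a dark wooden block 130 x 130 x 30 mm with a round steel collar, 80 mm in diameter, in its middle. Origin: centre of the underside, at bench height, z up. The collar is clamped by hand: its two slots run out roughly along the stand's +x and -x, but turned from that by up to 0.25 rad (14 degrees) either way, each time differently, not measured.
- collar_top (a point): axis of the collar at its top face, 58 mm above the stand's origin. The bore is 43 mm wide; the two slots, opposite each other, are 13 mm wide. See the slots or feel for them: with the lugs lying on the collar beside the slots, the blank's origin is 52 mm above the stand's origin; in the slots it sinks further.
- seat (a point): where the blank's origin lies (47 mm above the stand's origin) when the lugs have dropped into the slots and the foot rests on the brass spring plunger in the bore. Pressed down to 36.5 mm or less (hard bottom 32.5 mm) the lugs can turn under the collar's roof. The spring pushes up with about 4 N at first and 10 N at the bottom.
- lock (a point): where the blank's origin lies (40 mm above the stand's) when locked. From the slots it turns only clockwise seen from above, 1.31 rad (75 degrees, 0.06 of play) to a hard stop; there the spring lifts it 3.5 mm into a pocket and it cannot turn back. Short of that it stays down at 36.5 mm, unlocked. Over 50 N summed over all contacts of blank and stand is forcing.
- plain_blank: bystander: same wooden block on a plain round steel foot of 40 mm diameter without lugs, 85 mm high. Origin at its underside.
- vase: bystander: small turned wooden vase, 68 mm diameter, 115 mm high. Origin at its underside.
- bowl: bystander: open turned wooden bowl, 110 mm diameter, 45 mm high. Origin at its underside.
- wax_tin: bystander: round metal tin, 70 mm diameter, 50 mm high. Origin at its underside.
- wood_ring: bystander: flat wooden ring, 80 mm diameter, 14 mm high. Origin at its underside.
- mallet: bystander: wooden mallet lying on the bench, 240 mm long. Origin near its middle, x along its length.
- gouge: bystander: hand tool with wooden handle lying on the bench, 220 mm long. Origin near its middle, x along its length.
- spindle: bystander: small turned spindle standing upright, 40 mm diameter, 105 mm high. Origin at its underside.
Mind the look-alikes: they are no part of the job. Leave any red or yellow look-alike of the holder alone. Leave any red look-alike of the stand alone.

How it is judged:
By the outcome, as a careful person would: the job done as asked, in the order asked, and still so for the second after the job is handed in, with the robot touching nothing.
It also fails if it takes over 72 s, if anything falls off the work surface, if the arm or the gripper's body presses on something with over 40 N, if the wrist force passes 120 N, or if a joint passes its speed limit or range.

## Working session

There is one attempt and no reset: what is moved stays moved. The work goes in short steps, Python scripts to look and compute and a tool call to move; the robot and the scene stay as the last step left them, time stands still between calls to the robot, and variables do not carry over. Pictures are saved under pics/ and viewed, at most 10 in all, crops included, and the job is handed in when it is done.

Besides the shell and the picture viewer there is one more tool, called after "Request:" as name(argument=value, ...) on one line, values as JSON. drive_tool: Moves the arm, as the interface text tells. Scaled input: -1 to 1 covers 15 cm each way for a shift and 8 degrees each way for a turn. Its arguments: {"type":"object","properties":{"deltas":{"type":"array"},"grip":{"type":"number"},"force":{"type":"number"}},"required":["deltas"]}

```bash
mkdir -p pics
python3 - <<'E'
from workcell import arm
import cv2,numpy as np,pickle
s=arm.get_state();print(s)
d={n:arm.camera(n) for n in("scene","top")}
pickle.dump(d,open("cams.pkl","wb"))
for n in d:
    cv2.imwrite(f"pics/{n}0.png",cv2.resize(d[n]["frame"],(800,600),interpolation=cv2.INTER_CUBIC)); print(n,d[n]["mtx"].tolist(),np.round(d[n]["T"],4).tolist())
E
```

```text
{'time_s': 0.0, 'qpos': array([ 1.08345897e+00,  5.28449325e-01,  1.43386307e+00,  8.99806748e-06,
        1.18138505e+00, -1.78494775e-01]), 'joint_vel': array([-0.00047366, -0.00054384, -0.0011583 , -0.00107362,  0.00138726,
       -0.00083882]), 'joint_efforts': array([-5.08240137e-04, -4.40038919e+01, -1.76590616e+01,  6.30507711e-02,
        5.83431136e-02, -1.88782205e-04]), 'tool_pos': array([0.18960233, 0.59480428, 0.22159445]), 'tool_rot': array([-0.4831011 , -3.10352013,  0.0031197 ]), 'wrist_force': array([ 0.27015883, -0.46576931,  0.4634924 ]), 'ft_torque': array([ 0.01845761, -0.01506213,  0.02784957]), 'finger_force': 0.0, 'finger_gap': 0.08730885441834002}
scene [[408.324171233976, 0.0, 256.87717230876757], [0.0, 408.324171233976, 193.75505183460962], [0.0, 0.0, 1.0]] [[0.2525, 0.618, -0.7445, 1.3475], [0.9676, -0.1666, 0.1898, -0.2195], [-0.0067, -0.7683, -0.64, 0.7763], [0.0, 0.0, 0.0, 1.0]]
top [[466.5793518534484, 0.0, 250.1480013122928], [0.0, 466.5793518534484, 187.29861709963322], [0.0, 0.0, 1.0]] [[-0.0106, -0.9957, 0.092, 0.3905], [-0.9999, 0.0116, 0.0105, -0.008], [-0.0115, -0.0918, -0.9957, 1.629], [0.0, 0.0, 0.0, 1.0]]
```

View pics/scene0.png

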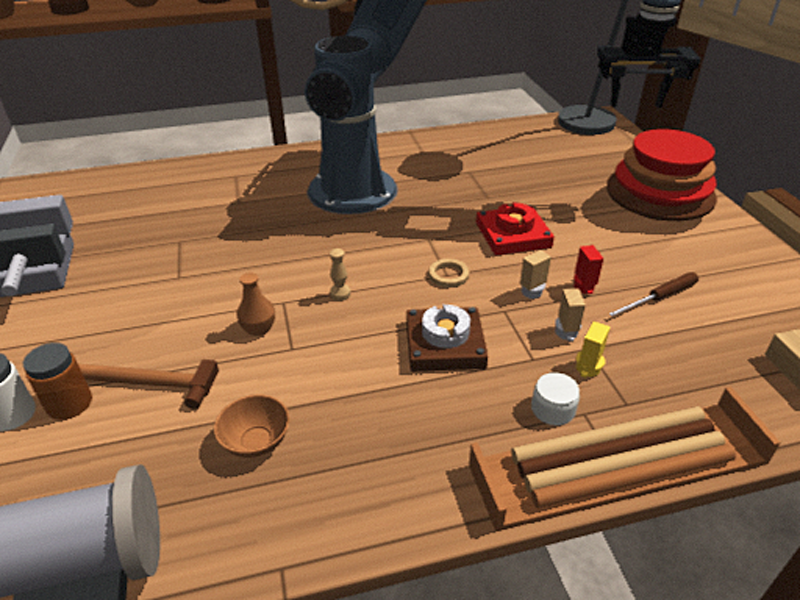

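View pics/top0.png

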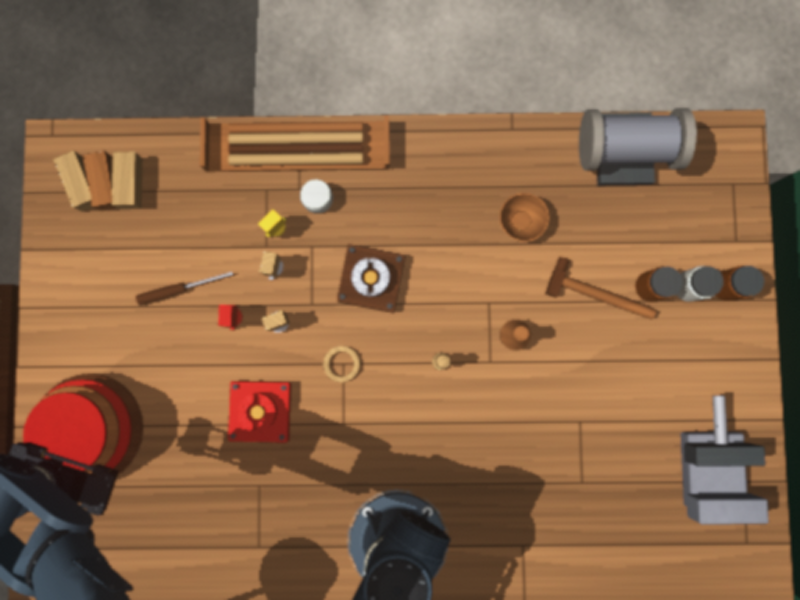

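Scene view: the dark stand is at (446,335), with two pale wooden blocks at (535,272) and (570,313). In the top view the stand is at (371,277) and the blocks at (269,263) and (276,320). I need a zoom to see which block has lugs and where the slots are.

Run:
```python
import cv2,numpy as np,pickle
d=pickle.load(open("cams.pkl","rb"))
def crop(n,c,r,w,h,k): # native px
    return cv2.resize(d[n]["frame"][r:r+h,c:c+w],(w*k,h*k),interpolation=cv2.INTER_CUBIC)
a=crop("scene",325,155,80,60,5); b=crop("scene",255,185,80,60,5)
c=crop("top",155,150,50,75,4);e=crop("top",210,150,60,60,5)
im=np.zeros((600,800,3),np.uint8)
im[:300,:400]=a;im[:300,400:]=b;im[300:,:200]=c;im[300:,400:700]=e
cv2.imwrite("pics/z.png",im)
```

```text
(no output)
```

View pics/z.png

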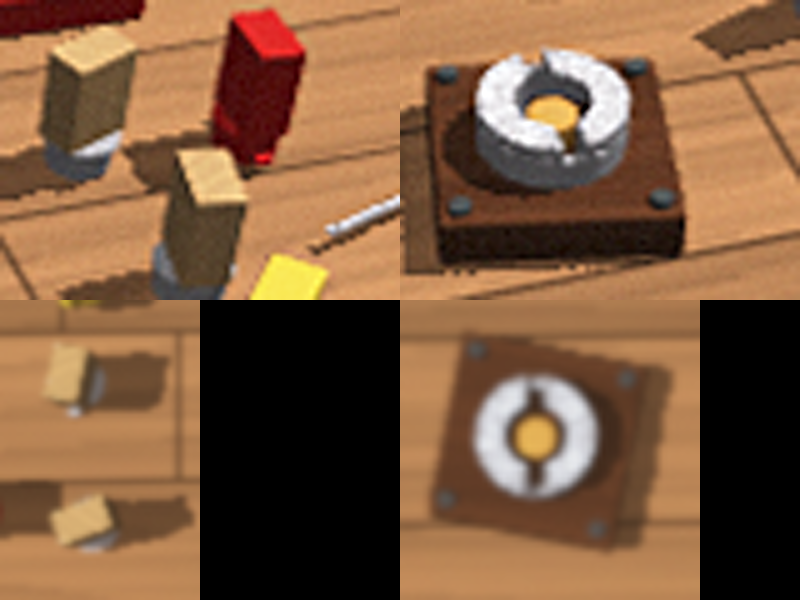

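Top crop: the block at native ≈(172,168) has a lug tip showing at its lower end, so it looks like the holder. The dark stand's slots run almost vertically in the top image. I'll zoom further to pick corners.

Run:
```python
import cv2,numpy as np,pickle
d=pickle.load(open("cams.pkl","rb"))
im=np.zeros((600,800,3),np.uint8)
def put(n,c,r,w,h,k,X,Y):
    f=d[n]["frame"][r:r+h,c:c+w]; im[Y:Y+h*k,X:X+w*k]=cv2.resize(f,(w*k,h*k),interpolation=cv2.INTER_CUBIC)
put("scene",350,180,30,40,10,0,0)     # holder
put("scene",265,190,40,30,10,300,0) # collar
put("top",160,155,30,20,10,0,400)
put("top",220,160,36,30,10,300,300)
cv2.imwrite("pics/z2.png",im)
```

```text
(no output)
```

View pics/z2.png

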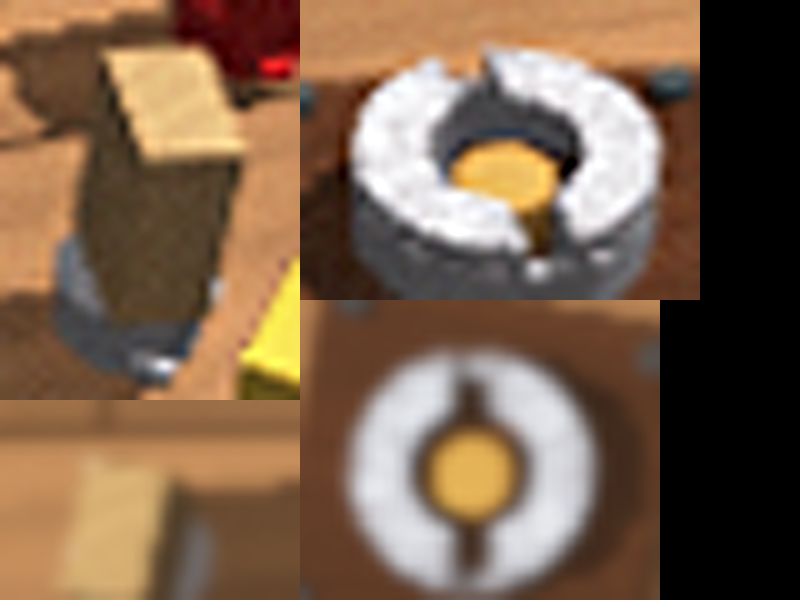

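The front block at native scene (350–375,185–218) shows lug tips at zoom (155,365) and (215,285), so it is the holder. The collar slots are at zoom (465,62) and (540,228) in the scene view, and (470,385) and (470,560) in the top view.

```bash
cat > h.py <<'E'
import cv2,numpy as np
from scipy.optimize import least_squares
def proj(c,P):
    Ti=np.linalg.inv(c["T"]); p=(np.asarray(P)@Ti[:3,:3].T+Ti[:3,3])@c["mtx"].T
    return p[:,:2]/p[:,2:]
def ray(c,px,z):
    v=c["T"][:3,:3]@np.linalg.solve(c["mtx"],[px[0],px[1],1]);o=c["T"][:3,3]
    return (o+v*(z-o[2])/v[2])[:2]
def rot(a): return np.array([[np.cos(a),-np.sin(a)],[np.sin(a),np.cos(a)]])
def z2n(pts,k,off): return (np.array(pts,float)+.5)/k-.5+np.array(off)
def blockcorners(x,y,a,z=.085):
    q=np.array([[23,14],[23,-14],[-23,-14],[-23,14]])/1e3@rot(a).T+[x,y]
    return np.c_[q,np.full(4,z)]
def order(c,obs,model): # nearest assignment
    from scipy.optimize import linear_sum_assignment as l
    D=np.linalg.norm(obs[:,None]-model[None],axis=2); i,j=l(D); return (obs[i]-model[j]).ravel()
E
python3 - <<'E'
from h import *; import pickle
d=pickle.load(open("cams.pkl","rb")); S,T=d["scene"],d["top"]
sc=z2n([(103,52),(210,48),(245,152),(147,160)],10,(350,180))
tp=z2n([(55,43),(92,50),(82,105),(45,98)],4,(155,150))
for nm,cs in(("scene",[(S,sc)]),("top",[(T,tp)]),("both",[(S,sc),(T,tp)])):
    best=None
    for a0 in np.arange(-1.5,1.6,.3):
        x0=ray(cs[0][0],cs[0][1].mean(0),.085)
        r=least_squares(lambda p:np.concatenate([order(c,o,proj(c,blockcorners(*p))) for c,o in cs]),[*x0,a0],x_scale=[.01,.01,.1],diff_step=1e-5)
        if best is None or r.cost<best.cost:best=r
    print("holder",nm,best.x.round(4),best.cost, best.fun.round(1))
for n,(c0,r0,w,h) in{"scene":(265,190,40,34),"top":(218,158,36,34)}.items():
    c=d[n]; f=c["frame"][r0:r0+h,c0:c0+w].astype(int)
    m=(f.min(2)>125)
    k=8;g=cv2.resize((f.min(2)).astype(np.float32),None,fx=k,fy=k,interpolation=cv2.INTER_CUBIC)
    m=(g>120).astype(np.uint8); nl,lab,st,_=cv2.connectedComponentsWithStats(m)
    keep=[i for i in range(1,nl) if st[i,4]>800]
    hp=cv2.convexHull(np.argwhere(np.isin(lab,keep))[:,::-1].astype(np.int32))
    M=cv2.moments(hp); ctr=z2n([M["m10"]/M["m00"],M["m01"]/M["m00"]],k,(c0,r0))
    e=cv2.fitEllipse(hp)
    xy=ray(c,ctr,.058); t=np.linspace(0,6.283,100)
    pp=proj(c,np.c_[xy[0]+.04*np.cos(t),xy[1]+.04*np.sin(t),0*t+.058])
    print("collar",n,ctr,xy.round(4),"ellipse",np.array(e[1])/k,"model ext",np.ptp(pp,axis=0),"hull ext",np.ptp(hp[:,0],axis=0)/k)
for n,a,b in(("scene",z2n((165,62),10,(265,190)),z2n((240,228),10,(265,190))),("top",z2n((170,85),10,(220,160)),z2n((170,260),10,(220,160)))):
    A,B=ray(d[n],a,.058),ray(d[n],b,.058); print("slot",n,A.round(4),B.round(4),np.linalg.norm(A-B),np.arctan2(*(A-B)[::-1]))
E
```

```text
holder scene [ 0.6038  0.2738 -0.2237] 0.34124131021683934 [-0.1  0.2  0.3  0.1 -0.5 -0.4  0.3  0.1]
holder top [ 0.6006  0.2696 -0.1814] 0.6396839240781668 [-0.5 -0.3  0.5  0.   0.5  0.3 -0.5 -0. ]
holder both [ 0.6025  0.2723 -0.2037] 4.222493107770262 [ 0.7  0.4  1.2  0.3  0.1 -0.1  0.9  0.3  0.1  0.3  1.2  0.5  1.5  0.8
  0.4  0.7]
collar scene [285.18405077 204.38275739] [0.5744 0.0551] ellipse [20.90397644 31.21145058] model ext [30.09555346 19.84149968] hull ext [30.875 21.   ]
collar top [236.58543248 176.67744719] [0.5723 0.0541] ellipse [24.25232506 24.62653351] model ext [23.5875853  23.44755261] hull ext [24.5   23.625]
slot scene [0.5374 0.0551] [0.6066 0.054 ] 0.06925494155965746 3.1264114008489168
slot top [0.6018 0.054 ] [0.5421 0.0545] 0.059697595065126945 -0.007929406816523743
```

```bash
cat > go.py <<'E'
import sys,numpy as np
from scipy.spatial.transform import Rotation as R
from workcell import arm
s=arm.get_state(); r=R.from_rotvec(s["tool_rot"]).as_matrix()
ax=np.arctan2(r[1,0],r[0,0]); t=np.array(list(map(float,sys.argv[1:4])))
Ri=np.array([[np.cos(ax),np.sin(ax),0],[np.sin(ax),-np.cos(ax),0],[0,0,-1]])
d=Ri.T@(t-s["tool_pos"])
print("t",s["time_s"],"pos",s["tool_pos"].round(4),"y-axis ang",round(np.arctan2(r[1,1],r[0,1]),4),"tilt",r[:,2].round(4),"q",s["qpos"].round(2))
print("tool delta /15cm",(d/.15).round(4),"mm",(d*1e3).round(1))
E
python3 go.py 0.602 0.272 0.15
```

```text
t 0.1 pos [0.1896 0.5949 0.2217] y-axis ang 1.262 tilt [-9.0e-04 -1.7e-03 -1.0e+00] q [ 1.08  0.53  1.43  0.    1.18 -0.18]
tool delta /15cm [-3.2735 -1.2149  0.4779] mm [-491.  -182.2   71.7]
```

Request:
drive_tool(deltas=[{"linear": [-0.15, -0.055, 0], "yaw": 0}, {"linear": [-0.28, -0.105, 0.03], "yaw": 0}, {"linear": [-0.28, -0.105, 0.04], "yaw": 0}, {"linear": [-0.28, -0.105, 0.05], "yaw": 0}, {"linear": [-0.28, -0.105, 0.05], "yaw": 0}, {"linear": [-0.28, -0.105, 0.05], "yaw": 0}, {"linear": [-0.28, -0.105, 0.05], "yaw": 0}, {"linear": [-0.28, -0.105, 0.05], "yaw": 0}, {"linear": [-0.28, -0.105, 0.05], "yaw": 0}, {"linear": [-0.28, -0.105, 0.05], "yaw": 0}, {"linear": [-0.28, -0.105, 0.05], "yaw": 0}, {"linear": [-0.28, -0.105, 0.03], "yaw": 0}, {"linear": [-0.04, -0.005, 0.03], "yaw": -0.4}, {"linear": [0, 0, 0], "yaw": -0.38}, {"linear": [0, 0, 0], "yaw": 0}, {"linear": [0, 0, 0], "yaw": 0}], grip=0.7)

```text
time_s: 2.1
tool_pos: [0.6015, 0.2728, 0.1428]
tool_rot: [-0.314, -3.125, 0.0]
wrist_force: [-0.1, 0.2, 0.2]
finger_gap: 0.061
finger_force: 0.0
```

```bash
python3 go.py 0.602 0.272 0.036
```

```text
t 2.1 pos [0.6015 0.2728 0.1428] y-axis ang 1.3704 tilt [-5.e-04 -1.e-04 -1.e+00] q [ 0.26  0.67  1.41  0.    1.07 -1.11]
tool delta /15cm [-0.0044 -0.0047  0.7122] mm [ -0.7  -0.7 106.8]
```

Request:
drive_tool(deltas=[{"linear": [0, -0.005, 0.1], "yaw": 0}, {"linear": [0, 0, 0.15], "yaw": 0}, {"linear": [0, 0, 0.15], "yaw": 0}, {"linear": [0, 0, 0.15], "yaw": 0}, {"linear": [0, 0, 0.1], "yaw": 0}, {"linear": [0, 0, 0.06], "yaw": 0}, {"linear": [0, 0, 0], "yaw": 0}, {"linear": [0, 0, 0], "yaw": 0}])

```text
time_s: 3.1
tool_pos: [0.6023, 0.2722, 0.0373]
tool_rot: [0.313, 3.124, 0.001]
wrist_force: [0.9, 0.5, 0.6]
finger_gap: 0.0609
finger_force: 0.0
```

Request:
drive_tool(deltas=[{"linear": [0, 0, 0], "yaw": 0}, {"linear": [0, 0, 0], "yaw": 0}, {"linear": [0, 0, 0], "yaw": 0}, {"linear": [0, 0, 0], "yaw": 0}, {"linear": [0, 0, 0], "yaw": 0}, {"linear": [0, 0, 0], "yaw": 0}], grip=0.25, force=25)

```text
time_s: 3.85
tool_pos: [0.6017, 0.272, 0.0366]
tool_rot: [0.313, 3.126, 0.0]
wrist_force: [0.5, 0.1, 1.7]
finger_gap: 0.0279
finger_force: 25.0
```

Request:
drive_tool(deltas=[{"linear": [0, 0, -0.06], "yaw": 0}, {"linear": [0, 0, -0.15], "yaw": 0}, {"linear": [0, 0, -0.18], "yaw": 0}, {"linear": [0, 0, -0.18], "yaw": 0}, {"linear": [0, 0, -0.13], "yaw": 0}, {"linear": [0, 0, -0.06], "yaw": 0}, {"linear": [0, 0, 0], "yaw": -0.4}, {"linear": [0, 0, 0], "yaw": -0.56}, {"linear": [0, 0, 0], "yaw": -0.4}, {"linear": [0, 0, 0], "yaw": 0}, {"linear": [0, 0, 0], "yaw": 0}])

```text
time_s: 5.22
tool_pos: [0.6013, 0.2719, 0.1501]
tool_rot: [-0.017, -3.141, 0.0]
wrist_force: [-0.5, -1.3, -2.3]
finger_gap: 0.028
finger_force: 25.0
```

```bash
python3 go.py 0.573 0.0545 0.15
```

```text
t 5.225 pos [0.6013 0.2719 0.1501] y-axis ang 1.56 tilt [-9.e-04 -2.e-04 -1.e+00] q [ 0.26  0.66  1.4   0.    1.08 -1.3 ]
tool delta /15cm [ 1.7320e-01 -1.4513e+00  8.0000e-04] mm [ 2.600e+01 -2.177e+02  1.000e-01]
```

Request:
drive_tool(deltas=[{"linear": [0.01, -0.1, 0], "yaw": 0}, {"linear": [0.03, -0.25, 0], "yaw": 0}, {"linear": [0.035, -0.3, 0], "yaw": 0}, {"linear": [0.035, -0.3, 0], "yaw": 0}, {"linear": [0.035, -0.28, 0], "yaw": 0}, {"linear": [0.02, -0.16, 0], "yaw": 0}, {"linear": [0.008, -0.06, 0], "yaw": 0}, {"linear": [0, 0, 0], "yaw": 0}, {"linear": [0, 0, 0], "yaw": 0}, {"linear": [0, 0, 0], "yaw": 0}])

```text
time_s: 6.48
tool_pos: [0.5736, 0.0558, 0.1505]
tool_rot: [0.014, 3.141, 0.0]
wrist_force: [-0.1, 0.2, -1.9]
finger_gap: 0.0278
finger_force: 25.0
```

```bash
python3 go.py 0.573 0.0545 0.15
python3 - <<'E'
from h import *; import pickle
from workcell import arm
d={n:arm.camera(n) for n in("scene","top")}
pickle.dump(d,open("cams2.pkl","wb"))
k=8
f=d["scene"]["frame"][150:225,250:330]
g=cv2.resize(f,None,fx=k,fy=k,interpolation=cv2.INTER_CUBIC)
cv2.imwrite("pics/s2.png",g)
E
```

```text
t 6.475 pos [0.5736 0.0558 0.1505] y-axis ang 1.5622 tilt [ 1.e-04  1.e-04 -1.e+00] q [-0.1   0.55  1.63  0.    0.96 -1.66]
tool delta /15cm [ 0.0039 -0.0084  0.0036] mm [ 0.6 -1.3  0.5]
```

View pics/s2.png

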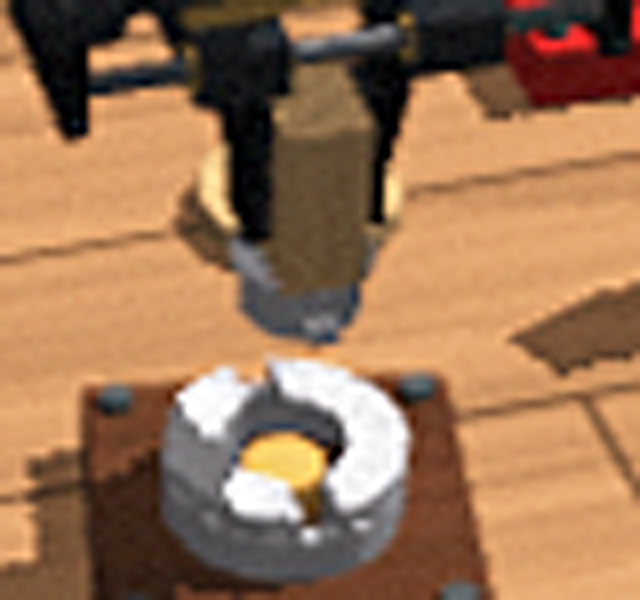

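The holder hangs over the collar. The front-top edge of its block runs (275,125)–(372,127) in the zoom, and the lug tip is at about (322,325). I'll compare these with where they should be for a blank centred on the TCP.

Run:
```python
from h import *; import pickle
d=pickle.load(open("cams2.pkl","rb")); c=d["scene"]
z0=.1505-.0366; x,y=.5736,.0558
P=[(x+.023,y-.014,z0+.085),(x+.023,y+.014,z0+.085),(x+.023,y-.014,z0+.024),(x+.023,y+.014,z0+.024),(x+.028,y,z0+.009),(x,y-.02,z0+.012),(x,y+.02,z0+.012),(x+.0175,y,z0)]
p=proj(c,P); print(((p-[250,150]+.5)*8-.5).round(0))
# same for collar features at est pos
for cx,cy in((.573,.0545),):
  t=np.linspace(0,6.283,60); q=(proj(c,np.c_[cx+.04*np.cos(t),cy+.04*np.sin(t),0*t+.058])-[250,150]+.5)*8-.5
  print(q.min(0),q.max(0))
  for a in(-.05,-.01,.03):
    for r in(.04,.0215):
      print(a,r,[((proj(c,[(cx+s*r*np.cos(a)-h*np.sin(a),cy+s*r*np.sin(a)+h*np.cos(a),.058) for h in(-.0065,.0065)])-[250,150]+.5)*8-.5).round(0).tolist() for s in(1,-1)])
```

```text
[[283. 140.]
 [372. 125.]
 [276. 299.]
 [361. 284.]
 [321. 338.]
 [234. 287.]
 [354. 267.]
 [310. 340.]]
[161.94393713 359.2262927 ] [402.34452443 517.61255449]
-0.05 0.04 [[[294.0, 519.0], [333.0, 513.0]], [[234.0, 364.0], [271.0, 358.0]]]
-0.05 0.0215 [[[279.0, 481.0], [318.0, 476.0]], [[247.0, 398.0], [284.0, 393.0]]]
-0.01 0.04 [[[299.0, 518.0], [337.0, 512.0]], [[229.0, 365.0], [266.0, 359.0]]]
-0.01 0.0215 [[[282.0, 481.0], [320.0, 475.0]], [[245.0, 399.0], [282.0, 392.0]]]
0.03 0.04 [[[304.0, 518.0], [342.0, 510.0]], [[225.0, 366.0], [261.0, 359.0]]]
0.03 0.0215 [[[285.0, 481.0], [322.0, 474.0]], [[243.0, 400.0], [279.0, 392.0]]]
```

Run:
```python
from h import *; import pickle
d=pickle.load(open("cams2.pkl","rb"))
im=np.zeros((600,800,3),np.uint8)
f=d["scene"]["frame"][156:194,276:301]; im[:38*15,:375]=cv2.resize(f,None,fx=15,fy=15,interpolation=cv2.INTER_CUBIC)
f=d["scene"]["frame"][193:221,268:303]; im[:336,380:800]=cv2.resize(f,None,fx=12,fy=12,interpolation=cv2.INTER_CUBIC)
im=np.clip(im.astype(float)*1.6,0,255).astype(np.uint8)
cv2.imwrite("pics/s3.png",im)
```

```text
(no output)
```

View pics/s3.png

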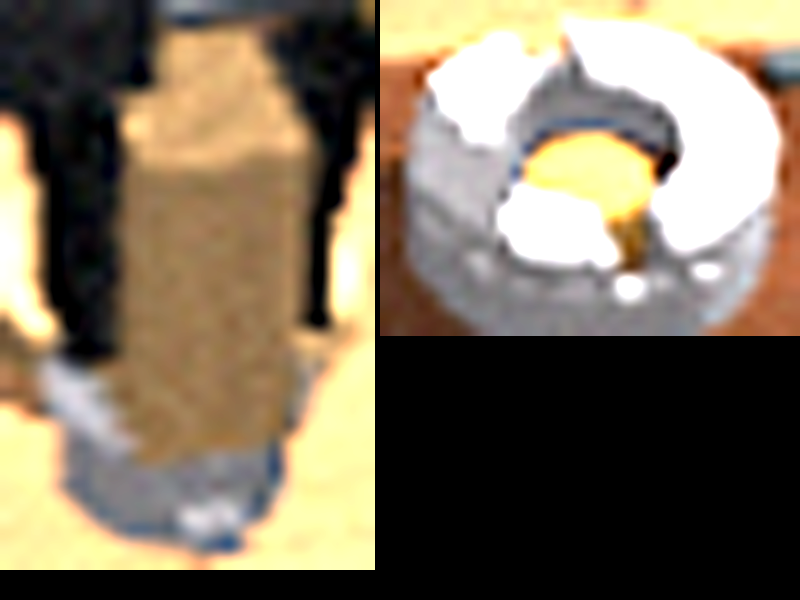

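The holder is centred in the grip to about 1 mm. The slots are at about -0.01 to -0.02 rad and the blank at -0.01, so I'll descend.

Request:
drive_tool(deltas=[{"linear": [0, -0.008, 0.06], "yaw": 0}, {"linear": [0, 0, 0.1], "yaw": 0}, {"linear": [0, 0, 0.1], "yaw": 0}, {"linear": [0, 0, 0.06], "yaw": 0}, {"linear": [0, 0, 0.02], "yaw": 0}, {"linear": [0, 0, 0], "yaw": 0}, {"linear": [0, 0, 0], "yaw": 0}, {"linear": [0, 0, 0], "yaw": 0}])

```text
time_s: 7.58
tool_pos: [0.5739, 0.0535, 0.1001]
tool_rot: [0.016, 3.14, -0.0]
wrist_force: [-0.7, -0.5, -2.4]
finger_gap: 0.0278
finger_force: 25.0
```

```bash
python3 go.py 0.5735 0.0545 0.0886
```

```text
t 7.575 pos [0.5739 0.0535 0.1001] y-axis ang 1.5608 tilt [ 1.1e-03 -1.0e-04 -1.0e+00] q [-0.1   0.63  1.66 -0.    0.85 -1.66]
tool delta /15cm [0.0026 0.0063 0.0764] mm [ 0.4  1.  11.5]
```

Request:
drive_tool(deltas=[{"linear": [0, 0.004, 0.013], "yaw": 0}, {"linear": [0, 0, 0.013], "yaw": 0}, {"linear": [0, 0, 0.013], "yaw": 0}, {"linear": [0, 0, 0.013], "yaw": 0}, {"linear": [0, 0, 0], "yaw": 0}, {"linear": [0, 0, 0], "yaw": 0}])

```text
time_s: 8.32
tool_pos: [0.5736, 0.0542, 0.0917]
tool_rot: [0.016, 3.142, -0.0]
wrist_force: [-0.2, 0.1, -2.5]
finger_gap: 0.028
finger_force: 25.0
```

Request:
drive_tool(deltas=[{"linear": [0, 0, 0.007], "yaw": 0}, {"linear": [0, 0, 0.007], "yaw": 0}, {"linear": [0, 0, 0.007], "yaw": 0}, {"linear": [0, 0, 0.007], "yaw": 0}, {"linear": [0, 0, 0], "yaw": 0}])

```text
time_s: 8.95
tool_pos: [0.5734, 0.0542, 0.0874]
tool_rot: [-0.016, -3.141, -0.0]
wrist_force: [0.2, 0.1, -1.5]
finger_gap: 0.0281
finger_force: 25.0
```

Request:
drive_tool(deltas=[{"linear": [0, 0, 0.007], "yaw": 0}, {"linear": [0, 0, 0.007], "yaw": 0}, {"linear": [0, 0, 0.007], "yaw": 0}, {"linear": [0, 0, 0.007], "yaw": 0}, {"linear": [0, 0, 0], "yaw": 0}])

```text
time_s: 9.57
tool_pos: [0.5736, 0.0541, 0.0836]
tool_rot: [0.016, 3.142, -0.0]
wrist_force: [-1.5, -0.1, -0.7]
finger_gap: 0.0279
finger_force: 25.0
```

Request:
drive_tool(deltas=[{"linear": [0, 0, 0.01], "yaw": 0}, {"linear": [0, 0, 0.01], "yaw": 0}, {"linear": [0, 0, 0.01], "yaw": 0}, {"linear": [0, 0, 0.01], "yaw": 0}, {"linear": [0, 0, 0], "yaw": 0}])

```text
time_s: 10.2
tool_pos: [0.5736, 0.0542, 0.0774]
tool_rot: [0.016, 3.142, -0.0]
wrist_force: [-1.9, 0.6, 4.8]
finger_gap: 0.0279
finger_force: 25.0
```

Request:
drive_tool(deltas=[{"linear": [0, 0, 0.01], "yaw": 0}, {"linear": [0, 0, 0.01], "yaw": 0}, {"linear": [0, 0, 0.01], "yaw": 0}, {"linear": [0, 0, 0.01], "yaw": 0}, {"linear": [0, 0, 0], "yaw": 0}, {"linear": [0, 0, 0], "yaw": 0}])

```text
time_s: 10.95
tool_pos: [0.5736, 0.0542, 0.0716]
tool_rot: [0.016, 3.141, -0.0]
wrist_force: [-1.6, 0.4, 6.7]
finger_gap: 0.0277
finger_force: 25.0
```

Request:
drive_tool(deltas=[{"linear": [0, 0, 0.003], "yaw": 0.2}, {"linear": [0, 0, 0], "yaw": 0.4}, {"linear": [0, 0, 0], "yaw": 0.4}, {"linear": [0, 0, 0], "yaw": 0.4}, {"linear": [0, 0, 0], "yaw": 0}])

```text
time_s: 11.58
tool_pos: [0.5741, 0.0541, 0.0714]
tool_rot: [0.323, 3.124, -0.0]
wrist_force: [-1.6, -0.3, 7.2]
finger_gap: 0.0281
finger_force: 25.0
```

```bash
python3 go.py 0.5735 0.0545 0.0886; python3 -c "
from workcell import arm;s=arm.get_state();print(s['ft_torque'],s['wrist_force'])"
```

```text
t 11.575 pos [0.5741 0.0541 0.0714] y-axis ang 1.3649 tilt [ 1.3e-03 -2.0e-04 -1.0e+00] q [-0.1   0.67  1.68 -0.    0.79 -1.46]
tool delta /15cm [ 0.0044  0.002  -0.1148] mm [  0.7   0.3 -17.2]
[ 0.00420451  0.36704505 -0.02099718] [-1.56250456 -0.3043972   7.2191927 ]
```

Request:
drive_tool(deltas=[{"linear": [0, 0, 0], "yaw": 0.5}, {"linear": [0, 0, 0], "yaw": 0.5}, {"linear": [0, 0, 0], "yaw": 0.5}, {"linear": [0, 0, 0], "yaw": 0.5}, {"linear": [0, 0, 0], "yaw": 0.5}, {"linear": [0, 0, 0], "yaw": 0.5}, {"linear": [0, 0, 0], "yaw": 0.5}, {"linear": [0, 0, 0], "yaw": 0}])

```text
time_s: 12.58
tool_pos: [0.5744, 0.054, 0.0715]
tool_rot: [1.069, 2.952, 0.001]
wrist_force: [-1.1, -0.1, 7.0]
finger_gap: 0.0278
finger_force: 25.0
```

Request:
drive_tool(deltas=[{"linear": [0, 0, 0], "yaw": 0.5}, {"linear": [0, 0, 0], "yaw": 0.5}, {"linear": [0, 0, 0], "yaw": 0.5}, {"linear": [0, 0, 0], "yaw": 0.5}, {"linear": [0, 0, 0], "yaw": 0.5}, {"linear": [0, 0, 0], "yaw": 0.5}, {"linear": [0, 0, 0], "yaw": 0.5}, {"linear": [0, 0, 0], "yaw": 0.2}, {"linear": [0, 0, 0], "yaw": 0}])

```text
time_s: 13.7
tool_pos: [0.5748, 0.0539, 0.0716]
tool_rot: [1.787, 2.581, 0.002]
wrist_force: [-0.6, -0.1, 6.8]
finger_gap: 0.0278
finger_force: 25.0
```

```bash
python3 go.py 0.5735 0.0545 0.0886; python3 -c "
from workcell import arm;s=arm.get_state();print(s['ft_torque'],s['wrist_force'])"
```

```text
t 13.7 pos [0.5748 0.0539 0.0716] y-axis ang 0.3599 tilt [ 2.7e-03 -4.0e-04 -1.0e+00] q [-0.1   0.67  1.68 -0.    0.79 -0.46]
tool delta /15cm [ 0.0064 -0.0065 -0.1136] mm [  1.  -1. -17.]
[-0.13794101  0.20760393 -0.03166351] [-0.6048519  -0.09987557  6.79479101]
```

Request:
drive_tool(deltas=[{"linear": [0, 0, 0], "yaw": 0.15}, {"linear": [0, 0, 0], "yaw": 0.15}, {"linear": [0, 0, 0], "yaw": 0.15}, {"linear": [0, 0, 0], "yaw": 0.15}, {"linear": [0, 0, 0], "yaw": 0}])

```text
time_s: 14.32
tool_pos: [0.5748, 0.054, 0.0715]
tool_rot: [1.893, 2.504, 0.002]
wrist_force: [-0.8, -0.3, 7.1]
finger_gap: 0.0278
finger_force: 25.0
```

```bash
python3 go.py 0.5735 0.0545 0.0886; python3 -c "
from workcell import arm;s=arm.get_state();print(s['ft_torque'],s['wrist_force'])"
```

```text
t 14.325 pos [0.5748 0.054  0.0715] y-axis ang 0.2762 tilt [ 2.8e-03 -4.0e-04 -1.0e+00] q [-0.1   0.67  1.68 -0.    0.79 -0.38]
tool delta /15cm [ 0.0058 -0.0072 -0.1137] mm [  0.9  -1.1 -17.1]
[-0.0797465   0.26976217  0.00168069] [-0.77105847 -0.30132739  7.13809001]
```

Turned 1.285 rad and no stop yet. I'll creep on.

Request:
drive_tool(deltas=[{"linear": [0, 0, 0], "yaw": 0.12}, {"linear": [0, 0, 0], "yaw": 0.12}, {"linear": [0, 0, 0], "yaw": 0}])

```text
time_s: 14.7
tool_pos: [0.5742, 0.0539, 0.0715]
tool_rot: [1.934, 2.473, 0.001]
wrist_force: [-1.8, -0.3, 7.8]
finger_gap: 0.0278
finger_force: 25.0
```

```bash
python3 go.py 0.5735 0.0545 0.0886; python3 -c "
from workcell import arm;s=arm.get_state();print(s['ft_torque'],s['wrist_force'])"
```

```text
t 14.7 pos [0.5742 0.0539 0.0715] y-axis ang 0.2434 tilt [ 1.6e-03 -6.0e-04 -1.0e+00] q [-0.1   0.67  1.68 -0.    0.79 -0.34]
tool delta /15cm [ 0.0048 -0.0036 -0.1137] mm [  0.7  -0.5 -17.1]
[-0.1006067   0.38696898  0.09752281] [-1.77726687 -0.27982936  7.84912925]
```

Request:
drive_tool(deltas=[{"linear": [0, 0, 0], "yaw": 0.12}, {"linear": [0, 0, 0], "yaw": 0.12}, {"linear": [0, 0, 0], "yaw": 0}])

```text
time_s: 15.08
tool_pos: [0.5735, 0.0539, 0.0715]
tool_rot: [1.976, 2.442, -0.001]
wrist_force: [-3.4, -0.9, 7.3]
finger_gap: 0.028
finger_force: 25.0
```

```bash
python3 go.py 0.5735 0.0545 0.0886; python3 -c "
from workcell import arm;s=arm.get_state();print(s['ft_torque'],s['wrist_force'])"
```

```text
t 15.075 pos [0.5735 0.0539 0.0715] y-axis ang 0.2102 tilt [ 0.e+00 -7.e-04 -1.e+00] q [-0.1   0.67  1.68 -0.    0.79 -0.31]
tool delta /15cm [ 0.0036  0.001  -0.1139] mm [  0.5   0.2 -17.1]
[-0.21486613  0.49250365  0.12868022] [-3.40869693 -0.85790838  7.26884994]
```

The torque is building, so this is the stop at about 1.35 rad. I'll ease up and see whether it rises into the pocket.

Request:
drive_tool(deltas=[{"linear": [0, 0, -0.008], "yaw": 0}, {"linear": [0, 0, -0.008], "yaw": 0}, {"linear": [0, 0, -0.008], "yaw": 0}, {"linear": [0, 0, -0.006], "yaw": 0}, {"linear": [0, 0, 0], "yaw": 0}, {"linear": [0, 0, 0], "yaw": 0}])

```text
time_s: 15.82
tool_pos: [0.5734, 0.054, 0.0754]
tool_rot: [-1.977, -2.441, 0.001]
wrist_force: [-1.6, -2.5, 2.9]
finger_gap: 0.028
finger_force: 25.0
```

```bash
python3 go.py 0.5735 0.0545 0.0886; python3 -c "
from workcell import arm;s=arm.get_state();print(s['ft_torque'],s['wrist_force'])"
```

```text
t 15.825 pos [0.5734 0.054  0.0754] y-axis ang 0.2093 tilt [-3.e-04 -3.e-04 -1.e+00] q [-0.1   0.67  1.67 -0.    0.8  -0.31]
tool delta /15cm [ 0.0035  0.0011 -0.0883] mm [  0.5   0.2 -13.2]
[-0.56609217  0.33211934  0.15837559] [-1.61680952 -2.51626807  2.93815749]
```

Request:
drive_tool(deltas=[{"linear": [0, 0, -0.005], "yaw": 0}, {"linear": [0, 0, -0.005], "yaw": 0}, {"linear": [0, 0, 0], "yaw": 0}, {"linear": [0, 0, 0], "yaw": 0}])

```text
time_s: 16.32
tool_pos: [0.5734, 0.054, 0.0767]
tool_rot: [-1.977, -2.441, 0.001]
wrist_force: [-0.8, -3.5, -1.0]
finger_gap: 0.0282
finger_force: 25.0
```

```bash
python3 go.py 0.5735 0.0545 0.0886; python3 -c "
from workcell import arm;s=arm.get_state();print(s['ft_torque'],s['wrist_force'])"
```

```text
t 16.325 pos [0.5734 0.054  0.0767] y-axis ang 0.2092 tilt [-4.e-04 -2.e-04 -1.e+00] q [-0.1   0.67  1.67 -0.    0.8  -0.31]
tool delta /15cm [ 0.0032  0.0013 -0.0796] mm [  0.5   0.2 -11.9]
[-0.73034754  0.29018166  0.13695806] [-0.7530817  -3.51258402 -0.98753274]
```

It has risen to 40 mm, which means it is in the pocket. I'll relieve the twist slightly, let go and retreat.

Request:
drive_tool(deltas=[{"linear": [0, 0, 0], "yaw": -0.15}, {"linear": [0, 0, 0], "yaw": 0}, {"linear": [0, 0, 0], "yaw": 0}], force=5)

```text
time_s: 16.7
tool_pos: [0.5734, 0.0542, 0.0767]
tool_rot: [-1.952, -2.461, 0.0]
wrist_force: [-1.9, -3.5, -2.6]
finger_gap: 0.0278
finger_force: 5.0
```

Request:
drive_tool(deltas=[{"linear": [0, 0, 0], "yaw": 0}, {"linear": [0, 0, 0], "yaw": 0}, {"linear": [0, 0, 0], "yaw": 0}, {"linear": [0, 0, 0], "yaw": 0}, {"linear": [0, 0, 0], "yaw": 0}], grip=0.7)

```text
time_s: 17.32
tool_pos: [0.5736, 0.0542, 0.077]
tool_rot: [1.952, 2.462, 0.0]
wrist_force: [0.5, 0.0, 0.1]
finger_gap: 0.0602
finger_force: 0.0
```

Request:
drive_tool(deltas=[{"linear": [0, 0, -0.1], "yaw": 0}, {"linear": [0, 0, -0.2], "yaw": 0}, {"linear": [0, 0, -0.25], "yaw": 0}, {"linear": [0, 0, -0.25], "yaw": 0}, {"linear": [0, 0, -0.2], "yaw": 0}, {"linear": [0, 0, -0.1], "yaw": 0}, {"linear": [0, 0, 0], "yaw": 0}, {"linear": [0, 0, 0], "yaw": 0}])

```text
time_s: 18.32
tool_pos: [0.5726, 0.0542, 0.2407]
tool_rot: [-1.95, -2.46, 0.002]
wrist_force: [-0.5, -0.1, 0.2]
finger_gap: 0.061
finger_force: 0.0
```

Run:
```python
from h import *
from workcell import arm
d={n:arm.camera(n) for n in("scene","top")}
im=np.zeros((600,800,3),np.uint8)
im[:480,:512]=cv2.resize(d["scene"]["frame"][155:215,250:314],None,fx=8,fy=8,interpolation=cv2.INTER_CUBIC)
im[:384,512:]=cv2.resize(d["scene"]["frame"],(288,384))
a=np.array(.21-np.pi/2)
p=proj(d["scene"],blockcorners(.5735,.0545,float(a),.125)); print(((p-[250,155]+.5)*8-.5).round(0))
cv2.imwrite("pics/f.png",im)
```

```text
[[249. 285.]
 [206. 236.]
 [330. 196.]
 [375. 244.]]
```

View pics/f.png

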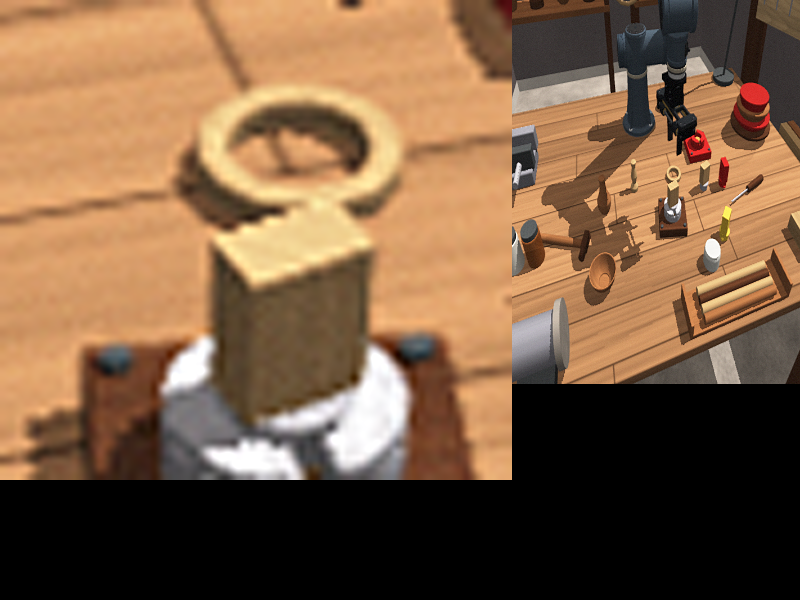

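The blank stands upright in the collar. Its top corners at (213,240), (247,287), (372,243) and (330,200) match the locked-height prediction within a few zoomed pixels, and the bystanders look undisturbed.

```bash
python3 -c "
from workcell import arm;print(arm.close_job())"
```

```text
the job is handed in; nothing more can be done
None
```

The lugged blank is on the dark stand, turned about 77° clockwise to its stop and risen into the lock at 40 mm; I let go, backed the arm off and handed the job in at about 18 s.

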